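Hang the hand marker on the spring balancer

TASK

Take the balancer's red grip, pull its sprung hook down to the hand marker standing in the holster, slide the yellow hook under the marker's bail and let it up gently, so that the balancer lifts the marker out of the holster and it hangs freely and quietly from the hook at the boom's upper stop. Handle only the red grip, never the marker itself; do not jam the hook hard against the marker, do not let the hook fly up, and leave the other things on the bench alone.

Things in the scene. Friction and masses are not known exactly. Their poses are not given: they have to be found in the camera images.
- station: fixed aluminium post 30 mm square with blue cap, 372 mm tall, on a 110 mm square foot, 215 mm from this origin in its +y; origin on the table, about under the middle of the boom. y axis: along the boom towards the post.
- balancer (a joint): downward travel of the boom (m): 0 at its upper stop, at most 0.12. The boom is a dark level bar sliding up and down the post without turning. A spring pulls it up with about 9 N at the stop and 40 N/m more further down (13 N at 100 mm), always enough to lift the marker to the stop. Let go unloaded, it flies up.
- trolley: aluminium block 40 x 44 x 30 mm on the boom, carrying the grip and the hook; slides along the boom (about 1 N friction) and stays where it is left. Origin: block centre, on the boom's centre line, straight above the hook's shank. y axis along the boom towards the post, z up, x across the boom.
- grip (a point): on the red grip on top of the trolley, 42 mm above the trolley's origin: grip 20 mm (trolley x) by 24 mm (trolley y), standing from 15 to 61 mm above that origin. Grasp it from above, fingers closing along the trolley's x (across the boom).
- hook_range (a point): point on the yellow J hook's shank axis 54 mm below the trolley's origin (8 mm round bar, rigid with the trolley). The hook is screwed to a different length each time: its underside lies 0 to 36 mm below this point. That length is not measured; find it by touch (the marker's flat cap makes a good stop) or by eye.
- hook_side (a point): point 20 mm in the trolley's +y from hook_range: on the axis of the hook's upturned tip. The foot runs from shank to tip; the tip's top is 21 mm above the hook's underside, throat between shank and tip 12 mm. A hung bar rests 8 mm above the underside (lower surface of the bar), 10 mm in +y from the shank's axis.
- marker: green hand-held marking tool standing loosely, nose down, in the holster, 0.32 to 0.53 kg. Origin at the centre of its flat nose end, z up, x along its bail. Body 40 mm dia; on top a flat round cap 64 mm dia, its top 120 mm above the origin, with a steel bail (an upside-down U of 6 mm bar).
- bail (a point): middle of the bail's level bar (its centre line), 28 mm above the flat cap; the bar runs along the marker's x, 46 mm clear between its legs, 25 mm clear between cap and bar. In the holster the bar lies across the boom to within 0.25 rad, its middle under the boom's centre line to within 6 mm.
- holster: fixed grey holster on a dark foot plate 90 x 80 mm: open square socket, 36 mm inside (2 mm play each side of the marker's nose), rim 46 mm above the table, inner floor 12 mm above it. Origin at the centre of the underside.
- box_pack: bystander, to be left alone: pack of 4 x 3 clear tool boxes with blue feet, 68 x 51 x 69 mm; origin at the centre of its underside
- tape_measure: bystander, to be left alone: orange tape measure, 72 x 34 x 60 mm; origin at the centre of its underside
- jar: bystander, to be left alone: round jar with white cap, 68 mm dia, 85 mm tall; origin at the centre of its underside
- mouse: bystander, to be left alone: black computer mouse, about 78 x 66 x 32 mm; origin at the centre of its underside
- clip_tray: bystander, to be left alone: shallow blue tray, 160 x 120 x 30 mm; origin at the centre of its underside
- wrench: bystander, to be left alone: steel spanner, 145 x 26 x 6 mm; origin at the centre of its underside
Things that resemble listed ones, but are neither listed nor needed, are in the scene too. Leave any green or purple look-alike of the holster alone.

How it is judged:
By the outcome, as a careful person would: the job done as asked, in the order asked, and still so for the second after the job is handed in, with the robot touching nothing.
It also fails if it takes over 70 s, if anything falls off the work surface, if the arm or the gripper's body presses on something with over 40 N, if the wrist force passes 120 N, or if a joint passes its speed limit or range.

ROBOT

A 7-joint arm with a two-finger parallel gripper is mounted at the origin on the work surface. World frame = base frame: x ahead of the robot, y to its left, z up, the work surface at z = 0. Lengths are in m, angles in rad, forces in N, time in s.
With the tool pointing down it reaches from about 0.4 to 0.85 m from the base axis. Payload 4.5 kg.
Tool frame: the origin (TCP) lies on the centre line of the jaws, within the pads' length; the fingertips stand 19 mm ahead of it and the grasp point (between the pads) is the TCP (arm.finger_overhang is the distance from the TCP to the fingertips, in m); z points along the fingers, y is the line along which they close (so a half turn about z gives the same grasp; the last joint's range is limited). The gripper opens to 88 mm and grips with 3 to 60 N. Pads are 18 mm wide; open, the fingers measure 123 mm over their backs; the gripper's body (75 mm by 187 mm) begins 45 mm behind the grasp point.
Start: joints at [-1.304, 0.689, -0.195, 1.565, 0.157, 0.902, -0.215], TCP at [0.144, 0.608, 0.258] pointing down, gripper open.
Joint ranges: [-3.01, 3.01], [-0.46, 2.08], [-1.47, 1.51], [0.13, 2.56], [-1, 4.14], [0.04, 2.09], [-2.66, 2.66]. Speed limits (rad/s): [2.57, 2.57, 3.14, 3.14, 3.14, 3.14, 3.14].

INTERFACE

Orientations are given as a unit quaternion [w, x, y, z].
In Python, from bench import arm gives the robot as it stands. Calls block until the motion is done:
- arm.move_ptp(position, orientation): joint-space move of the TCP to a pose.
- arm.move_straight(position, speed=0.15, ori=None, until_force=None): straight line of the TCP; ori=None keeps the orientation; speed is the mean speed in m/s. With until_force (N) it stops when the force on the tool has changed by that much, and returns True; else False.
- arm.move_j(angles): joint-space move.
- arm.open() and arm.close_gripper(squeeze=None): open the fingers fully, or close them until they stop; squeeze is the grip in N (None keeps the last).
- arm.pause(seconds).
- arm.ik(position, orientation): joint angles nearest the present ones, or None.
- arm.snapshot(name): name is "side" or "top"; returns a dict with "image" (384x512x3 uint8, red, green, blue), "fov_y" (degrees; the focal length in pixels is half the picture's height over the tangent of half this angle, whatever the lens; pixels are square), "cx", "cy" (the principal point, pixels), "D" ([k1, k2, p1, p2, k3] as OpenCV has them; the pictures are not rectified), "R" (3x3) and "t" (3): a world point X has camera coordinates R X + t. Camera axes: x right, y down, z forward; pixel columns grow to the right and rows downward; lengths in m; the calibration is good to about 2 mm. A picture is of the moment at which its call begins. There is no depth.
A pose or a line that the arm cannot do raises arm.IKError and nothing moves.
- arm.sign_off(): hands the job in; it is judged then, once.
Readings, each from a call of its own:
- arm.get_time_s(): time.
- arm.get_qpos(): joint angles.
- arm.get_qd(): joint speeds.
- arm.get_joint_efforts(): joint torques, N m.
- arm.get_tcp_pos(): TCP position.
- arm.get_ee_rot(): TCP orientation.
- arm.get_contact_force(): force on the tool from outside, world axes, zero at the start.
- arm.get_torque(): the same for the moment, N m.
- arm.get_width(): finger opening in m.
- arm.get_finger_force(): force on a finger pad.
Only numpy, scipy, OpenCV 4.12 (cv2) and the standard library are available. Lean on these libraries where they do the work, as an engineer would, in place of code of your own. Each camera call takes 0.05 s, during which the arm holds its last target. There are 200 camera calls.

## Working session

There is one attempt and no reset: what is moved stays moved. The work goes in short steps, each a Python script; the robot and the scene stay as the last script left them, time stands still between calls to the robot, and variables do not carry over. Pictures are saved under pics/ and viewed, at most 10 in all, crops included, and the job is handed in when it is done.

```bash
mkdir -p pics; ls
cat > h.py <<'E'
import numpy as np, cv2
from bench import arm
def cam(s):
    im=s["image"]; f=im.shape[0]/2/np.tan(np.radians(s["fov_y"])/2)
    K=np.array([[f,0,s["cx"]],[0,f,s["cy"]],[0,0,1]]); return K,np.array(s["D"],float),np.array(s["R"]),np.array(s["t"])
def ray(s,uv):
    K,D,R,t=cam(s); p=cv2.undistortPoints(np.array([[uv]],float),K,D)[0,0]
    d=R.T@np.array([p[0],p[1],1]); return -R.T@t,d/np.linalg.norm(d)
def onz(s,uv,z):
    c,d=ray(s,uv); return c+d*(z-c[2])/d[2]
def tri(s1,a,s2,b):
    c1,d1=ray(s1,a);c2,d2=ray(s2,b)
    k=np.linalg.lstsq(np.c_[d1,-d2],c2-c1,rcond=None)[0]
    p,q=c1+k[0]*d1,c2+k[1]*d2; return (p+q)/2,np.linalg.norm(p-q)
def proj(s,X):
    K,D,R,t=cam(s); return cv2.projectPoints(np.array(X,float).reshape(-1,1,3),cv2.Rodrigues(R)[0],t,K,D)[0][:,0]
def save(s,n,crop=None,k=1):
    im=s["image"][:,:,::-1]
    if crop: x0,y0,x1,y1=crop; im=im[y0:y1,x0:x1]
    cv2.imwrite("pics/"+n,cv2.resize(im,None,fx=k,fy=k,interpolation=cv2.INTER_CUBIC))
E
python3 - <<'E'
from h import *
import pickle
S={n:arm.snapshot(n) for n in("side","top")}
pickle.dump(S,open("s0.pkl","wb"))
for n in S:
    save(S[n],n+"0.png",k=1.5); K,D,R,t=cam(S[n]); print(n,-R.T@t,R[2],K[0,0],D)
print(arm.get_time_s(),arm.get_ee_rot())
E
```

```text
pics
side [ 0.25990986 -0.79234435  1.15320374] [ 0.19250506  0.63697897 -0.74645803] 404.7970148280519 [-0.02773185  0.          0.          0.          0.        ]
top [ 0.27981613 -0.01472814  1.4822483 ] [ 0.19351863  0.0119987  -0.98102323] 445.8220758768642 [-0.14752417  0.          0.          0.          0.        ]
0.1 [-4.21378404e-05  1.16123248e-01  9.93234468e-01 -8.25798846e-04]
```

View pics/side0.png

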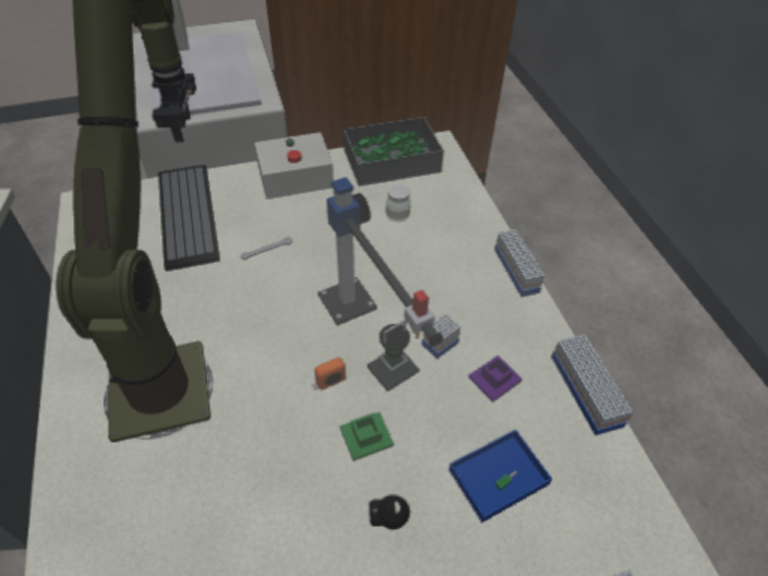

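View pics/top0.png

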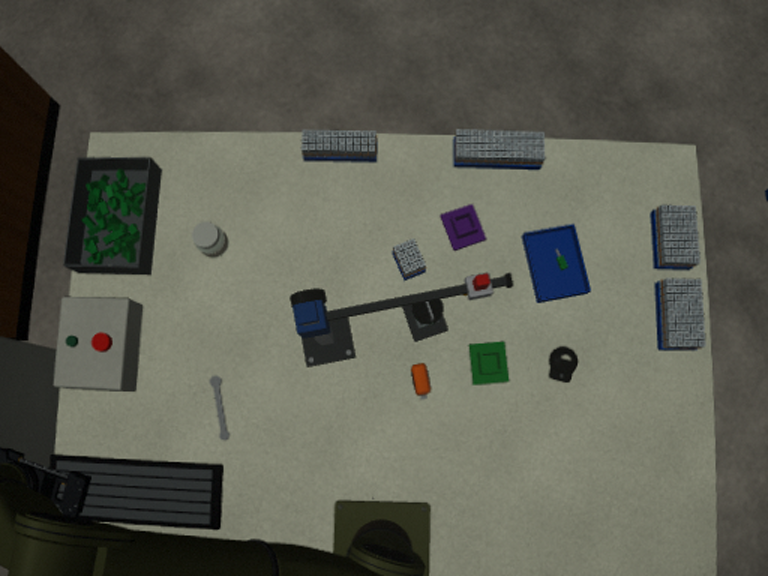

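Run:
```python
from h import *
import pickle
S=pickle.load(open("s0.pkl","rb"))
a=S["side"]["image"][170:270,200:330,::-1]; b=S["top"]["image"][130:250,190:350,::-1]
g=lambda im,k:cv2.convertScaleAbs(cv2.resize(im,None,fx=k,fy=k,interpolation=cv2.INTER_CUBIC),alpha=1.5,beta=20)
a=g(a,3);b=g(b,2.5)  # 390x300, 400x300
cv2.imwrite("pics/c0.png",np.hstack([a,b]))
# red blobs, blue cap
for n in S:
    hsv=cv2.cvtColor(S[n]["image"],cv2.COLOR_RGB2HSV)
    m=((hsv[...,0]<8)|(hsv[...,0]>172))&(hsv[...,1]>140)&(hsv[...,2]>60)
    c,l,st,ce=cv2.connectedComponentsWithStats(m.astype(np.uint8))
    print(n,[(st[i].tolist(),ce[i].round(1).tolist()) for i in range(1,c) if st[i][4]>15])
```

```text
side [([193, 101, 7, 5, 26], [195.7, 102.8])]
top [([315, 183, 12, 9, 75], [320.6, 186.7]), ([61, 222, 12, 12, 118], [66.7, 227.5])]
```

View pics/c0.png

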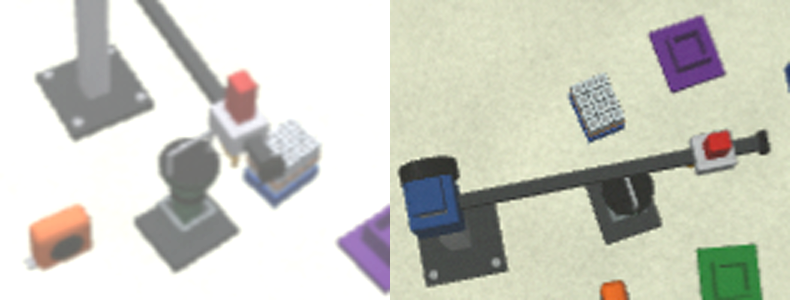

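Run:
```python
from h import *
import pickle
S=pickle.load(open("s0.pkl","rb")); s,t=S["side"],S["top"]
hs=cv2.cvtColor(s["image"],cv2.COLOR_RGB2HSV)
m=((hs[...,0]<10)|(hs[...,0]>170))&(hs[...,1]>90); m[:180]=0;m[220:]=0;m[:,:260]=0;m[:,300:]=0
print("red side bbox",cv2.boundingRect(m.astype(np.uint8)),m.sum())
ht=cv2.cvtColor(t["image"],cv2.COLOR_RGB2HSV)
for nm,im in(("s",hs),("t",ht)):
    mb=(im[...,0]>105)&(im[...,0]<125)&(im[...,1]>90)
    c,l,st,ce=cv2.connectedComponentsWithStats(mb.astype(np.uint8)); print(nm,"blue",[(st[i].tolist(),ce[i].round(1).tolist()) for i in range(1,c) if st[i][4]>60])
# grip top triangulated: top face centre guesses
sp=lambda u,v:(200+u/3,170+v/3); tp=lambda u,v:(190+(u-390)/2.5,130+v/2.5)
print("grip top",tri(s,sp(242,77),t,tp(720,143)))
print("boom end top-face edge: axis pts in top", )
for z in (0.30,0.32,0.34): print(z,onz(t,tp(470,201),z).round(4),onz(t,tp(690,159),z).round(4))
print("bail ends side",onz(s,sp(172,158),.16).round(4),onz(s,sp(213,132),.16).round(4))
print("bail top",onz(t,tp(626,174),.16).round(4),onz(t,tp(636,212),.16).round(4))
print("cap ctr side",onz(s,sp(189,163),.132).round(4))
print("foot ctr side", np.mean([onz(s,sp(*p),.006) for p in((137,226),(178,269),(239,230),(197,188))],0).round(4))
print("foot post", np.mean([onz(s,sp(*p),.006) for p in((38,78),(75,138),(152,101),(112,48))],0).round(4))
```

```text
red side bbox (276, 194, 9, 15) 57
s blue [([222, 119, 12, 8, 69], [227.4, 122.8]), ([370, 238, 47, 51, 182], [390.9, 270.8]), ([300, 287, 68, 61, 2179], [332.6, 316.2])]
t blue [([203, 104, 48, 4, 115], [227.3, 105.4]), ([303, 107, 58, 6, 154], [331.4, 110.1]), ([434, 140, 27, 40, 142], [439.0, 163.8]), ([348, 150, 46, 52, 1628], [370.2, 175.2]), ([437, 188, 15, 45, 148], [439.5, 212.4]), ([195, 200, 25, 25, 447], [206.8, 211.9])]
grip top (array([ 0.51918688, -0.16789544,  0.35657483]), np.float64(0.0033192532152445053))
boom end top-face edge: axis pts in top
0.3 [0.4591 0.0933 0.3   ] [ 0.511  -0.1427  0.3   ]
0.32 [0.4561 0.0915 0.32  ] [ 0.507  -0.1405  0.32  ]
0.34 [0.4531 0.0897 0.34  ] [ 0.5031 -0.1384  0.34  ]
bail ends side [ 0.4832 -0.097   0.16  ] [ 0.5331 -0.0763  0.16  ]
bail top [ 0.518  -0.0806  0.16  ] [ 0.4721 -0.0933  0.16  ]
cap ctr side [ 0.5047 -0.0882  0.132 ]
foot ctr side [ 0.5082 -0.0862  0.006 ]
foot post [0.4545 0.1336 0.006 ]
```

```bash
cat >> h.py <<'E'
from scipy.spatial.transform import Rotation as Rn
TH=0.213
YD=np.array([-np.sin(TH),np.cos(TH),0]); XD=np.array([np.cos(TH),np.sin(TH),0])
def q(sgn):
    y=sgn*XD; z=np.array([0,0,-1.]); x=np.cross(y,z)
    v=Rn.from_matrix(np.c_[x,y,z]).as_quat(); return np.r_[v[3],v[:3]]
def st(m=""):
    print(m,"t%.2f"%arm.get_time_s(),"tcp",np.round(arm.get_tcp_pos(),4),"F",np.round(arm.get_contact_force(),2),"w%.4f"%arm.get_width())
E
python3 - <<'E'
from h import *
G=np.array([0.519,-0.168,0.339])
p=np.array(arm.get_tcp_pos())
arm.move_straight([p[0],p[1],.48],speed=.2); st()
up=G+[0,0,.13]
for sg in(1,-1):
    j=arm.ik(up,q(sg)); print(sg,None if j is None else np.round(j,2))
print(np.round(arm.get_qpos(),2))
E
```

```text
t1.36 tcp [0.1441 0.6071 0.4788] F [ 0.72  0.34 -0.43] w0.0877
1 [-0.21  0.46  0.74  1.48 -0.31  1.32  0.77]
-1 [-0.4   0.66  1.31  1.49 -0.64  1.48 -2.02]
[-1.31  0.53 -0.2   1.18  0.1   1.44 -0.16]
```

Run:
```python
from h import *
import pickle
G=np.array([0.519,-0.168,0.339])
try: arm.move_ptp([.42,.38,.50],q(1)); st()
except arm.IKError as e: print(e)
arm.move_ptp(G+[0,0,.13],q(1)); st(); print(np.round(arm.get_qpos(),2))
arm.move_straight(G+[0,0,.04],speed=.15); st()
S={n:arm.snapshot(n) for n in("side","top")}; pickle.dump(S,open("s1.pkl","wb"))
a=S["side"]["image"][130:280,190:390,::-1]; b=S["top"]["image"][130:250,240:400,::-1]
g=lambda im,k:cv2.convertScaleAbs(cv2.resize(im,None,fx=k,fy=k,interpolation=cv2.INTER_CUBIC),alpha=1.5,beta=20)
cv2.imwrite("pics/c1.png",np.hstack([g(a,2),g(b,2.5)]))
```

```text
t2.70 tcp [0.4186 0.3818 0.4997] F [-0.29  0.34 -0.64] w0.0884
 t4.71 tcp [ 0.5196 -0.1667  0.4689] F [-0.31  0.05  0.46] w0.0882
[-0.08  0.42  0.5   1.47 -0.2   1.3   0.65]
 t5.46 tcp [ 0.5196 -0.1681  0.3798] F [ 0.43 -0.69  0.29] w0.0880
```

View pics/c1.png

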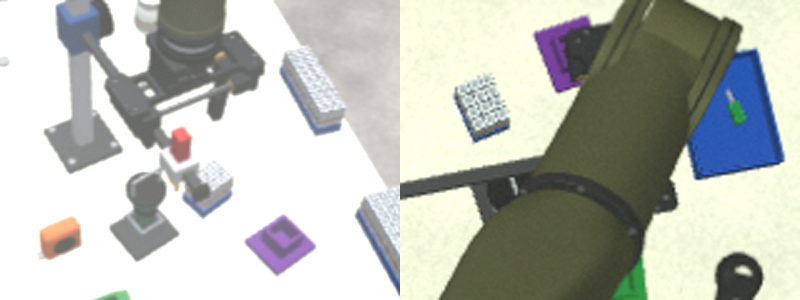

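Run:
```python
from h import *
G=np.array([0.519,-0.168,0.339])
hit=arm.move_straight(G,speed=.08,until_force=6); st(hit)
if not hit:
    arm.close_gripper(10); st(); arm.close_gripper(40); st(); print(arm.get_finger_force())
```

```text
False t6.21 tcp [ 0.5192 -0.1682  0.3393] F [ 0.22  1.12 -0.78] w0.0878
 t7.24 tcp [ 0.5215 -0.1672  0.3391] F [ 6.01  0.67 -3.22] w0.0199
 t7.46 tcp [ 0.5215 -0.1672  0.3391] F [ 5.51  0.99 -3.29] w0.0193
40.00205769203603
```

```bash
sed -i 's/^TH=.*/TH=0.2195/' h.py
python3 - <<'E'
from h import *
import pickle
G=np.array([0.5225,-0.168,0.339])
arm.move_straight(G+[0,0,-.006],speed=.05); st("down6")
arm.move_straight(G+.050*YD+[0,0,-.006],speed=.06); st("slid")
arm.move_straight(G+.050*YD+[0,0,-.025],speed=.06); st("down25")
S=arm.snapshot("side"); pickle.dump(S,open("s2.pkl","wb"))
a=S["image"][150:250,210:330,::-1]
cv2.imwrite("pics/c2.png",cv2.convertScaleAbs(cv2.resize(a,None,fx=6,fy=6,interpolation=cv2.INTER_CUBIC),alpha=1.5,beta=20))
E
```

```text
down6 t7.75 tcp [ 0.5221 -0.1687  0.3339] F [-3.28  1.01 10.16] w0.0198
slid t8.73 tcp [ 0.5111 -0.1198  0.3341] F [-3.16 -0.72  8.6 ] w0.0198
down25 t9.20 tcp [ 0.5112 -0.1202  0.315 ] F [-2.6  -0.11 10.55] w0.0199
```

View pics/c2.png

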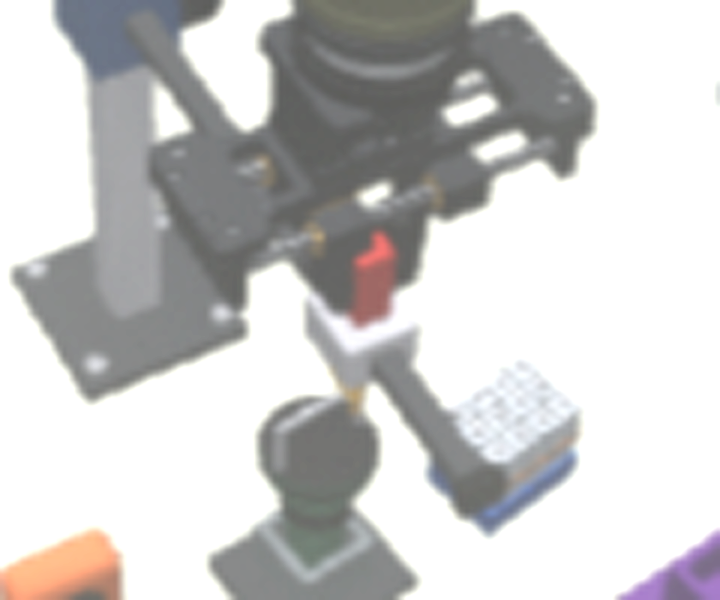

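Run:
```python
from h import *
import pickle
s=pickle.load(open("s2.pkl","rb"))
P=np.array([.5112,-.1202,0]); f=lambda X:((proj(s,X)-[210,150])*6).round(0).tolist()
print("grip top",f(P+[0,0,.334]))
for z in(.22,.21,.20,.19,.18): print(z,"shank",f(P+[0,0,z]),"tip",f(P+.02*YD+[0,0,z+.01]))
B=np.array([.506,-.0868,.16]); print("bail",f(B),f(B+.026*XD),f(B-.026*XD),"cap",f(B-[0,0,.028]))
im=s["image"].astype(int); y=(im[...,0]-im[...,2]>40)&(im[...,1]-im[...,2]>15); v,u=np.nonzero(y[205:225,260:280]); print(list(zip(u+260,v+205)))
```

```text
grip top [[367.0, 232.0]]
0.22 shank [[356.0, 387.0]] tip [[336.0, 346.0]]
0.21 shank [[355.0, 400.0]] tip [[335.0, 358.0]]
0.2 shank [[354.0, 412.0]] tip [[335.0, 371.0]]
0.19 shank [[353.0, 425.0]] tip [[334.0, 384.0]]
0.18 shank [[352.0, 437.0]] tip [[333.0, 396.0]]
bail [[321.0, 411.0]] [[366.0, 392.0]] [[277.0, 430.0]] cap [[320.0, 443.0]]
[]
```

Run:
```python
from h import *
import pickle
P=np.array([0.5225,-0.168,0])+.050*YD
hit=arm.move_straight(P+[0,0,.268],speed=.05,until_force=5); st(hit)
S=arm.snapshot("side"); pickle.dump(S,open("s3.pkl","wb"))
if not hit:
    for z in (.262,.256,.250,.244,.238,.232,.226):
        hit=arm.move_straight(P+[0,0,z],speed=.02,until_force=2.5); st(hit)
        if hit: break
a=arm.snapshot("side")
g=lambda S:cv2.convertScaleAbs(cv2.resize(S["image"][170:250,230:294,::-1],None,fx=6,fy=6,interpolation=cv2.INTER_CUBIC),alpha=1.5,beta=20)
cv2.imwrite("pics/c3.png",np.hstack([g(S),g(a)]))
```

```text
False t10.32 tcp [ 0.5113 -0.1202  0.2693] F [-4.01 -1.3  11.63] w0.0194
False t10.82 tcp [ 0.5113 -0.1202  0.2633] F [-3.71 -0.15 12.13] w0.0195
False t11.27 tcp [ 0.5113 -0.1202  0.2573] F [-3.6  -1.41 11.88] w0.0201
False t11.72 tcp [ 0.5113 -0.1203  0.2513] F [-3.38 -0.84 12.38] w0.0194
False t12.17 tcp [ 0.5113 -0.1202  0.2453] F [-3.59 -0.76 12.68] w0.0198
False t12.62 tcp [ 0.5113 -0.1203  0.2394] F [-3.25  0.05 13.09] w0.0197
True t12.82 tcp [ 0.5115 -0.1214  0.2393] F [-2.83  0.16 12.7 ] w0.0200
```

View pics/c3.png

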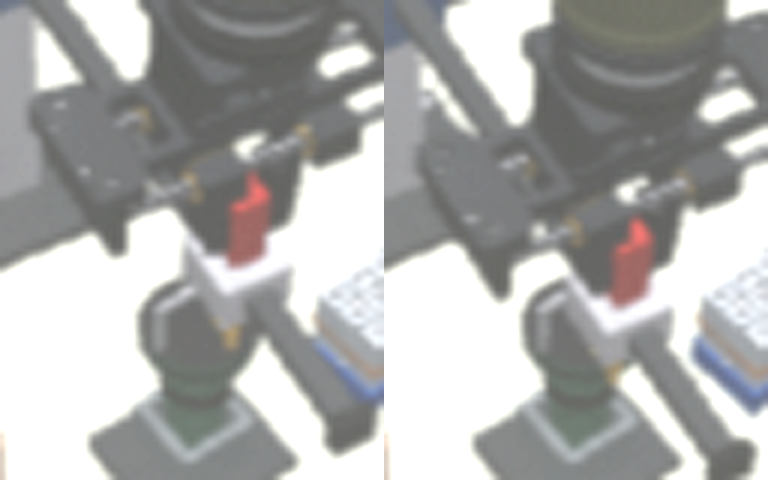

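Run:
```python
from h import *
P=np.array([0.5225,-0.168,0])+.050*YD
arm.move_straight(P+[0,0,.245],speed=.03); arm.pause(.2); st("up")
hit=arm.move_straight(P+[0,0,.230],speed=.02,until_force=3.5); st(hit); arm.pause(.3); st(hit)
```

```text
up t13.46 tcp [ 0.5114 -0.1207  0.2465] F [-3.59 -0.64 12.99] w0.0198
True t13.94 tcp [ 0.5115 -0.1214  0.2394] F [-2.56 -0.   12.95] w0.0196
True t14.24 tcp [ 0.5115 -0.1214  0.2399] F [-2.66 -0.23 12.67] w0.0196
```

Run:
```python
from h import *
P=np.array([0.5225,-0.168,0])
arm.move_straight(P+.050*YD+[0,0,.2399],speed=.02); arm.pause(.2); st("up")
hit=arm.move_straight(P+.073*YD+[0,0,.2399],speed=.025,until_force=3.5); st(hit); arm.pause(.3); st()
a=arm.snapshot("side"); b=arm.snapshot("top")
g=lambda S,x,y,k:cv2.convertScaleAbs(cv2.resize(S["image"][y:y+80,x:x+64,::-1],None,fx=k,fy=k,interpolation=cv2.INTER_CUBIC),alpha=1.5,beta=20)
cv2.imwrite("pics/c4.png",np.hstack([g(a,230,170,6),g(b,255,170,6)]))
```

```text
up t14.70 tcp [ 0.5113 -0.1205  0.2414] F [-3.98 -1.92 12.86] w0.0198
False t15.77 tcp [ 0.5063 -0.0979  0.2413] F [-3.4  -0.65 12.87] w0.0192
 t16.07 tcp [ 0.5063 -0.0979  0.2413] F [-3.81 -0.42 13.61] w0.0191
```

View pics/c4.png

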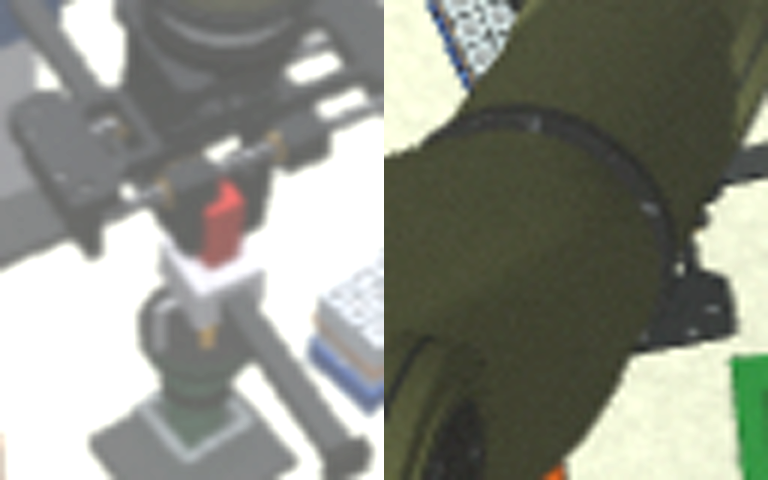

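Run:
```python
from h import *
P=np.array([0.5225,-0.168,0])+.073*YD
for z in (.244,.248,.251,.254,.256,.258,.262,.268):
    hit=arm.move_straight(P+[0,0,z],speed=.02,until_force=3); arm.pause(.15); st(hit)
    if hit and z<.25: break
a=arm.snapshot("side")
cv2.imwrite("pics/c5.png",cv2.convertScaleAbs(cv2.resize(a["image"][170:250,220:310,::-1],None,fx=6,fy=6,interpolation=cv2.INTER_CUBIC),alpha=1.5,beta=20))
```

```text
False t16.68 tcp [ 0.5063 -0.0979  0.2454] F [-4.38 -1.13 13.02] w0.0195
False t17.18 tcp [ 0.5063 -0.0979  0.2494] F [-4.39 -1.09 12.96] w0.0197
False t17.62 tcp [ 0.5063 -0.0979  0.2524] F [-3.33 -0.64 12.8 ] w0.0197
False t18.07 tcp [ 0.5063 -0.0979  0.2554] F [-3.11 -0.78 12.24] w0.0196
False t18.48 tcp [ 0.5062 -0.0978  0.2568] F [-2.96 -1.14  7.94] w0.0198
False t18.88 tcp [ 0.5062 -0.0977  0.2588] F [-2.63  0.17  8.32] w0.0196
False t19.38 tcp [ 0.5062 -0.0977  0.2628] F [-3.6  -1.87  6.92] w0.0196
False t19.98 tcp [ 0.5062 -0.0977  0.2688] F [-2.5  -1.73  6.99] w0.0198
```

View pics/c5.png

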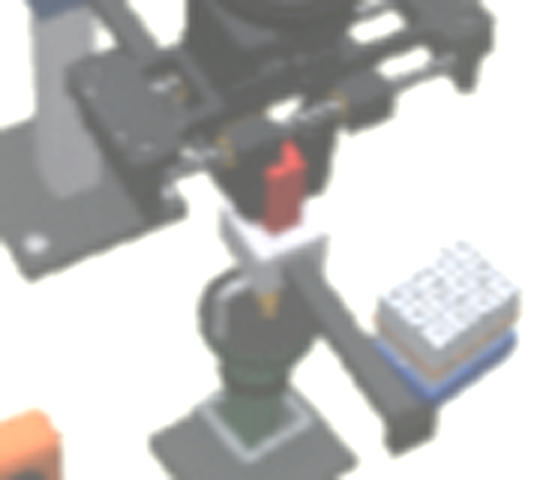

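Run:
```python
from h import *
P=np.array([0.5225,-0.168,0])+.073*YD
for z in (.280,.292,.304,.318,.332):
    hit=arm.move_straight(P+[0,0,z],speed=.03,until_force=6); arm.pause(.1); st(hit)
    if hit: break
else:
    for z in(.336,.338,.339,.340):
        arm.move_straight(P+[0,0,z],speed=.01); arm.pause(.1); F=arm.get_contact_force()[2]; st(z)
        if F<1: break
a=arm.snapshot("side")
cv2.imwrite("pics/c6.png",cv2.convertScaleAbs(cv2.resize(a["image"][130:250,200:330,::-1],None,fx=4.5,fy=4.5,interpolation=cv2.INTER_CUBIC),alpha=1.5,beta=20))
```

```text
False t20.68 tcp [ 0.5062 -0.0976  0.2807] F [-2.51 -1.49  5.72] w0.0198
False t21.32 tcp [ 0.5062 -0.0976  0.2927] F [-3.37 -1.39  6.84] w0.0196
False t21.98 tcp [ 0.5062 -0.0975  0.3047] F [-2.02 -0.76  5.83] w0.0195
False t22.69 tcp [ 0.5061 -0.0971  0.3186] F [-3.2  -2.78  5.52] w0.0198
False t23.41 tcp [ 0.5061 -0.0969  0.3321] F [-4.8  -1.12  4.15] w0.0194
0.336 t24.06 tcp [ 0.5061 -0.0969  0.336 ] F [-5.   -1.51  4.25] w0.0194
0.338 t24.51 tcp [ 0.5061 -0.0969  0.338 ] F [-6.91 -1.21  4.68] w0.0198
0.339 t24.86 tcp [ 0.5061 -0.0968  0.339 ] F [-4.92 -1.75  4.08] w0.0197
0.34 t25.21 tcp [ 0.5059 -0.0962  0.3392] F [-3.17 -0.35 -6.86] w0.0198
```

View pics/c6.png

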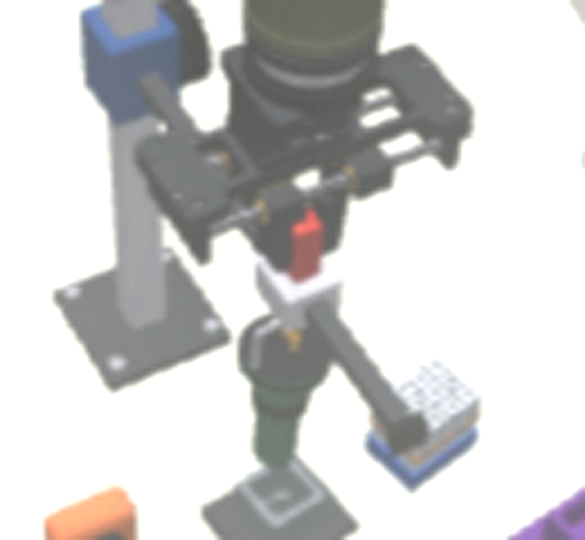

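Run:
```python
from h import *
import pickle
P=np.array([0.5225,-0.168,0])+.073*YD-.0012*XD
arm.move_straight(P+[0,0,.3392],speed=.01); arm.pause(1.5); st()
arm.close_gripper(8); arm.pause(.3); st("soft")
arm.open(); st("open")
arm.move_straight(P+[0,0,.46],speed=.06); st()
p=np.array(arm.get_tcp_pos())
S=[]
arm.move_straight(p-[.07,.0,-.03],speed=.1); st()
for i in range(6): S.append(arm.snapshot("side")); arm.pause(.35)
pickle.dump(S,open("s7.pkl","wb"))
r=lambda s:s["image"][165:250,240:290].astype(int)
print([np.abs(r(S[i])-r(S[i+1])).max() for i in range(5)],[round(np.abs(r(S[i])-r(S[i+1])).mean(),2) for i in range(5)])
cv2.imwrite("pics/c7.png",cv2.convertScaleAbs(cv2.resize(S[-1]["image"][110:250,190:340,::-1],None,fx=4,fy=4,interpolation=cv2.INTER_CUBIC),alpha=1.5,beta=20))
```

```text
t27.05 tcp [ 0.5059 -0.0968  0.3392] F [  4.91   1.83 -12.97] w0.0197
soft t27.57 tcp [ 0.5059 -0.097   0.3394] F [  4.26   1.74 -11.43] w0.0203
open t28.65 tcp [ 0.5054 -0.097   0.3392] F [ 0.87 -0.27  1.15] w0.0879
 t30.82 tcp [ 0.5053 -0.097   0.4598] F [0.17 0.71 1.24] w0.0883
 t31.73 tcp [ 0.4356 -0.0967  0.4896] F [0.09 0.12 0.15] w0.0885
[np.int64(2), np.int64(2), np.int64(2), np.int64(2), np.int64(2)] [np.float64(0.34), np.float64(0.34), np.float64(0.34), np.float64(0.35), np.float64(0.34)]
```

View pics/c7.png

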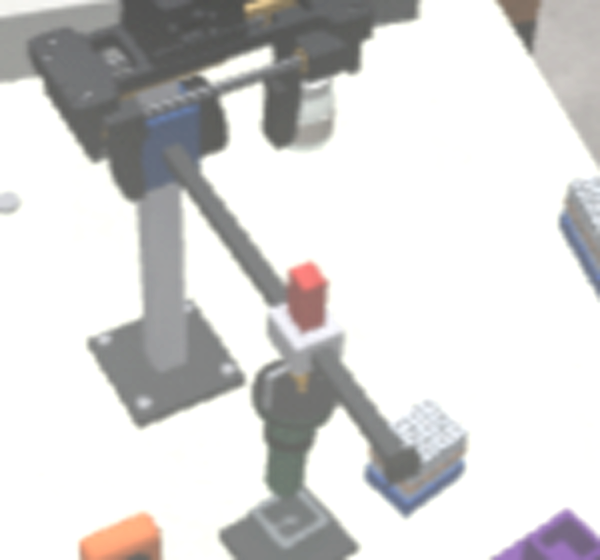

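The marker hangs clear of the holster, with its nose at about (287,490) and the socket at (290,520). It is still across six frames, and the gripper is well away from it.

```bash
python3 -c "
from bench import arm
print(arm.sign_off())"
```

```text
the job is handed in; nothing more can be done
None
```

The job is handed in: the marker hangs still from the hook at the boom's upper stop, clear of the holster, the gripper is touching nothing, and it took about 34 s.

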